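# Press a washed drawer front's corner pins home, crosswise

## Task

The sheet of the washed drawer front is back in its blue frame; now fasten it by pressing down the four corner pins with the fingertips, lightly and one at a time, until each pin's flange sits down on the frame. Start with the pin by the clipped corner, then the one diagonally opposite, then the other pin on the pull bar's side, and last the remaining one. Leave the drawer front lying where it is without gripping or lifting it, and leave the mug, jar and brush alone.

Things in the scene. Friction and masses are not known exactly. Their poses are not given: they have to be found in the camera images.
- panel: a loose blue plastic drawer front lying flat on its back on the bench, 220 mm (its x) by 170 mm (its y) with a frame 16 mm thick, a pale sheet 10 mm thick in its middle, 0.7 to 1.2 kg. Origin: centre of its underside, on the bench; z up. A pull bar (80 x 14 mm, its top 38 mm above the bench) runs along the frame's +y long side, centred at y +67 mm. The corner at +x, +y is clipped off. It lies at any yaw.
- pin_clipped_top (a point): centre of the top face of the push-in pin by the clipped (45 degree cut, 38 mm legs) corner, at panel x +79, y +55 mm; a round grey flange 24 mm across and 3 mm thick with a flat springy rubber head 21 mm across and 8 mm high on it. Unpressed, its top stands 37 mm above the bench; fully home 27 mm, with the flange down on the frame
- pin_clipped (a joint): how far that pin is pushed in, m: 0 standing proud, 0.010 fully home with its flange on the frame; starts at 0 to 0.0015. It slides straight down under about 3 N and stays where it is left; once home it stops, and only its rubber head yields further (about 1 mm for each 2 N, up to 6 mm, springing back)
- pin_opposite_top (a point): centre of the top face of the push-in pin diagonally opposite the clipped corner, at panel x -88, y -63 mm; a round grey flange 24 mm across and 3 mm thick with a flat springy rubber head 21 mm across and 8 mm high on it. Unpressed, its top stands 37 mm above the bench; fully home 27 mm, with the flange down on the frame
- pin_opposite (a joint): how far that pin is pushed in, m: 0 standing proud, 0.010 fully home with its flange on the frame; starts at 0 to 0.0015. It slides straight down under about 3 N and stays where it is left; once home it stops, and only its rubber head yields further (about 1 mm for each 2 N, up to 6 mm, springing back)
- pin_pull_top (a point): centre of the top face of the push-in pin on the pull bar's side of the panel, at the other end of that side from the clipped corner, at panel x -88, y +63 mm; a round grey flange 24 mm across and 3 mm thick with a flat springy rubber head 21 mm across and 8 mm high on it. Unpressed, its top stands 37 mm above the bench; fully home 27 mm, with the flange down on the frame
- pin_pull (a joint): how far that pin is pushed in, m: 0 standing proud, 0.010 fully home with its flange on the frame; starts at 0 to 0.0015. It slides straight down under about 3 N and stays where it is left; once home it stops, and only its rubber head yields further (about 1 mm for each 2 N, up to 6 mm, springing back)
- pin_last_top (a point): centre of the top face of the push-in pin at the fourth corner, at panel x +88, y -63 mm; a round grey flange 24 mm across and 3 mm thick with a flat springy rubber head 21 mm across and 8 mm high on it. Unpressed, its top stands 37 mm above the bench; fully home 27 mm, with the flange down on the frame
- pin_last (a joint): how far that pin is pushed in, m: 0 standing proud, 0.010 fully home with its flange on the frame; starts at 0 to 0.0015. It slides straight down under about 3 N and stays where it is left; once home it stops, and only its rubber head yields further (about 1 mm for each 2 N, up to 6 mm, springing back)
- mug: bystander: white mug, 72 mm across and 70 mm high, near the panel; origin at the centre of its underside
- tub: bystander: small clear jar with a lid, 54 mm across and 55 mm high, near the panel; origin at the centre of its underside
- scrub: bystander: flat brush with a wooden handle, 160 mm long, lying near one long side of the panel; origin on its underside

How it is judged (in metres and radians):
On the way, in this order (a step that is already met when the one before it is completed fails the run):
1. the pin by the clipped corner is pressed home (value of joint pin_clipped above 0.007 m), for 0.1 s.
2. the pin diagonally opposite is pressed home (value of joint pin_opposite above 0.007 m), for 0.1 s.
3. the pin at the other end of the pull bar's side is pressed home (value of joint pin_pull above 0.007 m), for 0.1 s.
4. the pin at the last corner is pressed home (value of joint pin_last above 0.007 m), for 0.1 s.
At the end, for the whole second after the job is handed in: all four pins are pushed in at least 7 of their 10 mm; the drawer front rests flat on the bench within 30 mm of where it lay; the mug, jar and brush stand within 30 mm of where they were (value of joint each of pin_clipped, pin_opposite, pin_pull, pin_last above 0.007 m and height (world z) of panel below 0.004 m and angle between panel's own z axis and vertical below 0.05 rad and distance of each of panel, mug, tub, scrub from where it was at the start of the episode below 0.03 m and linear speed of panel below 0.01 m/s); the robot touches nothing.
It fails at once if a pin is pushed in more than 4 mm before the one due before it is home ((value of joint pin_opposite above 0.004 m and value of joint pin_clipped below 0.007 m) or (value of joint pin_pull above 0.004 m and value of joint pin_opposite below 0.007 m) or (value of joint pin_last above 0.004 m and value of joint pin_pull below 0.007 m)).
It fails at once if the drawer front is lifted or tipped (height (world z) of panel above 0.01 m or angle between panel's own z axis and vertical above 0.1 rad).
It fails at once if the drawer front is pushed more than 30 mm from where it lay (distance of panel from where it was at the start of the episode above 0.03 m).
It fails at once if a pin or the drawer front is pressed harder than 35 N (contact force between the fingers and panel above 35 N).
It fails at once if a bystander is moved more than 30 mm, lifted or knocked over (distance of any of mug, tub, scrub from where it was at the start of the episode above 0.03 m or angle between any of mug, tub's own z axis and vertical above 0.5 rad).
It also fails if it takes over 51 s, if anything falls off the work surface, if the arm or the gripper's body presses on something with over 40 N, if the wrist force passes 120 N, or if a joint passes its speed limit or range.

## Robot

A 6-joint arm with a two-finger parallel gripper is mounted at the origin on the work surface. World frame = base frame: x ahead of the robot, y to its left, z up, the work surface at z = 0. Lengths are in m, angles in degrees, forces in N, time in s.
With the tool pointing down it reaches from about 0.35 to 0.85 m from the base axis. Payload 8.1 kg.
Tool frame: the origin (TCP) lies on the front face of the gripper's body, between the roots of the fingers; the fingertips stand 73 mm ahead of it and the grasp point (between the pads) lies 54 mm ahead of it; x points along the fingers, z is the direction in which the jaws open and shut, and the axes are right-handed (so a half turn about x gives the same grasp; the last joint's range is limited). The gripper opens to 85 mm and grips with 20 to 120 N. Pads are 22 mm wide; open, the fingers measure 114 mm over their backs; the gripper's body (76 mm by 85 mm) begins 54 mm behind the grasp point. The pads swing forward as they close: fully open they stand 13 mm farther back than shut.
Start: joints at [66.612, 7.471, 85.268, -0, 87.261, -4.893], TCP at [0.19, 0.569, 0.304] pointing down, gripper open.
Joint ranges: [-169.43, 169.43], [-51.17, 129.36], [1.28, 143.12], [-76.62, 256.62], [0, 156.53], [-152.29, 152.29]. Speed limits (degrees/s): [136.94, 136.94, 159.86, 180, 180, 180].

## Interface

Orientations are given as [roll, pitch, yaw] about the fixed x, y, z axes, in that order (R = Rz(yaw) Ry(pitch) Rx(roll)).
In Python, from rig import monitor, optics, ctrl, finder gives the robot as it stands.
- The arm moves only by the tool play_rows, never from a script. Its argument "deltas" is a list of rows, each a list of 7 numbers: the turn, a rotation vector about the tool's x, y, z in rad, then the shift along the tool's x, y, z in mm, then the finger opening in mm, from 0 to 85.4. A call has exactly 10 rows; each row shifts and turns the commanded pose from where the row before left it, along the tool's axes as they then stand; what a row does not reach is not made up. A row lasts 1/10 s, in which the tool goes at most 50 mm and 8.59 degrees, less where a joint would pass 70% of its speed; a pose out of reach is approached as far as the arm can. A call is refused whole if a number of a shift passes 50 or a number of a turn 0.15, either way. A call with a gripper value outside its range is refused whole. The fingers move at their own pace and stop on an object; the grip force is fixed at half the most. Time passes only in rows, so rows that do not move let the fingers close, or fill a call up. It gives the time, the measured TCP pose, the force and the opening at its end, in the units of the state.
- monitor.get_state(): the state, without advancing time (a new reading comes with each control period).
- optics.camera(name): name is "scene" or "top" or "wrist"; returns a dict with "frame" (420x560x3 uint8, red, green, blue), "fx", "fy", "cx", "cy" (pixels), "R" (3x3) and "t" (3): a world point X has camera coordinates R X + t. Camera axes: x right, y down, z forward; pixel columns grow to the right and rows downward; lengths in m; the calibration is good to about 2 mm. A picture is of the moment at which its call begins. There is no depth.
- ctrl.hand_in(): hands the job in, once; it reports no verdict.
Trained networks look in the newest picture that a camera, given by its name, has taken for a name from the list of things; names that differ only in an ending like _2 or _b are one class to them, and where a whole thing is asked for, a point or a joint stands for the part that bears it (a point fixed in the world has none). Each returns a list of dicts, best first, with "score" (0 to 1); they miss things now and then, are a little off and sometimes report something else, mostly with a low value. They report only what shows in the picture. A call takes as long as a camera call.
- finder.recognise(thing, camera): "bbox" ([left, top, right, bottom] in pixels, round what is visible of it).
- finder.place_of(thing, camera): "location" ([column, row] in pixels: a listed point, or the origin of a listed thing).
The state is a dict: "t": time; "joint_positions": joint angles; "qvel": joint speeds; "joint_efforts": joint torques, N m; "eef_pos": TCP position; "tcp_rot": TCP orientation; "contact_force": force on the tool from outside, world axes, zero at the start; "ft_torque": the same for the moment, N m; "width": finger opening in m.
Only numpy, scipy, OpenCV 4.12 (cv2) and the standard library are available. Lean on these libraries where they do the work, as an engineer would, in place of code of your own. Each camera call takes 0.05 s, during which the arm holds its last target. There are 200 camera calls.

## Working session

There is one attempt and no reset: what is moved stays moved. The work goes in short steps, Python scripts to look and compute and a tool call to move; the robot and the scene stay as the last step left them, time stands still between calls to the robot, and variables do not carry over. Pictures are saved under pics/ and viewed, about 8 in all and at most 12, crops included, and the job is handed in when it is done.

Besides the shell and the picture viewer there is one more tool, called after ">>>" as name(argument=value, ...), one argument or row to a line, values as JSON. play_rows: Moves the arm, as the interface text tells. Its arguments: {"type":"object","properties":{"deltas":{"type":"array","items":{"type":"array","items":{"type":"number"}}}},"required":["deltas"]}

```bash
ls; mkdir -p pics; cat > h.py <<'E'
import numpy as np,cv2,json
from rig import monitor,optics,ctrl,finder
def ray(c,px,z):
    K=np.array([[c['fx'],0,c['cx']],[0,c['fy'],c['cy']],[0,0,1]])
    R=np.array(c['R']);t=np.array(c['t'])
    o=-R.T@t; d=R.T@np.linalg.solve(K,[*px,1]); return o+d*(z-o[2])/d[2]
E
python3 - <<'E'
from h import *
print(monitor.get_state())
ims=[]
for n in ['top','scene']:
    c=optics.camera(n); ims.append(c['frame'][:,:,::-1])
    print(n,c['fx'],-np.array(c['R']).T@c['t'])
    for th,z in [('panel',0),('pin_clipped_top',.0365),('pin_opposite_top',.0365),('pin_pull_top',.0365),('pin_last_top',.0365),('mug',0),('tub',0),('scrub',0)]:
        for r in finder.place_of(th,n)[:2]:
            print(th,round(r['score'],2),np.round(r['location'],1),np.round(ray(c,r['location'],z),4))
cv2.imwrite('pics/top.png',ims[0]);cv2.imwrite('pics/scene.png',ims[1])
E
```

```text
pics
{'t': 0.0, 'joint_positions': array([ 6.66111527e+01,  7.51535739e+00,  8.53305991e+01,  5.95716515e-04,
        8.72607514e+01, -4.89092386e+00]), 'qvel': array([-0.0034678 ,  0.02678433,  0.0038104 ,  0.01360625,  0.04727545,
       -0.01390021]), 'joint_efforts': array([-3.40571067e-03, -5.69388664e+01, -5.00551486e+01, -2.15163645e-04,
        1.43230267e-02, -1.87386013e-05]), 'eef_pos': array([0.1901497 , 0.5686297 , 0.30282905]), 'tcp_rot': array([ 174.78960951,   89.89329045, -113.70834296]), 'contact_force': array([-0.1827281 , -0.51859774, -0.68455528]), 'ft_torque': array([ 0.01273216, -0.04185324,  0.0447508 ]), 'width': 0.08548936160579017}
top 391.5453614340702 [0.52190655 0.06026701 0.83631841]
panel 0.6 [376.  219.4] [ 0.551  -0.1644  0.    ]
panel 0.29 [404.7 179.6] [ 0.6384 -0.2259  0.    ]
pin_clipped_top 0.64 [404.6 180.6] [ 0.6313 -0.2133  0.0365]
pin_opposite_top 0.59 [355.  265.8] [ 0.454  -0.1124  0.0365]
pin_last_top 0.54 [430.4 229.6] [ 0.5312 -0.2674  0.0365]
mug 0.65 [430.9 230. ] [ 0.5308 -0.2834  0.    ]
mug 0.63 [461.8 192.8] [ 0.6127 -0.3507  0.    ]
tub 0.61 [291.6 251.3] [0.4791 0.0157 0.    ]
scrub 0.95 [393.7 300.8] [ 0.3784 -0.204   0.    ]
scene 451.2321998316527 [ 1.04795987 -0.15934787  0.796863  ]
panel 0.77 [189.6 270.7] [ 0.5479 -0.1662  0.    ]
pin_clipped_top 0.51 [176.5 303.4] [ 0.628  -0.2069  0.0365]
pin_pull_top 0.42 [243.6 254.5] [ 0.5778 -0.0577  0.0365]
pin_last_top 0.56 [131.5 273.9] [ 0.5331 -0.2705  0.0365]
mug 0.95 [104.8 337.1] [ 0.6213 -0.348   0.    ]
tub 0.58 [254.9 216. ] [0.4714 0.0039 0.    ]
scrub 0.66 [149.7 215.1] [ 0.3762 -0.2087  0.    ]
```

View pics/top.png

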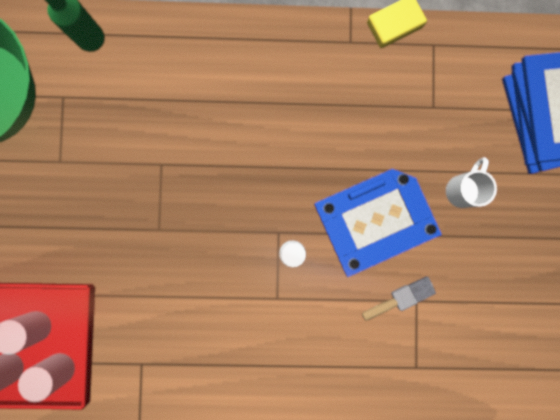

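View pics/scene.png

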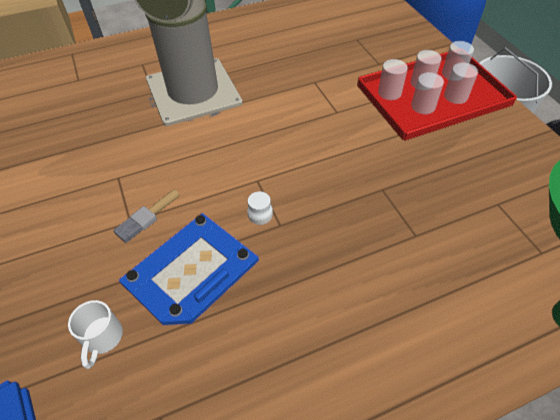

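```bash
python3 - <<'E'
from h import *
from scipy.spatial.transform import Rotation as Ro
L={'cl':(79,55),'op':(-88,-63),'pu':(-88,63),'la':(88,-63)}
M={'cl':[(.6313,-.2133),(.628,-.2069)],'op':[(.454,-.1124)],'pu':[(.5778,-.0577)],'la':[(.5312,-.2674),(.5331,-.2705)]}
from scipy.optimize import least_squares
def f(p):
    c,s=np.cos(p[2]),np.sin(p[2]);return np.array([np.array([c*L[k][0]-s*L[k][1],s*L[k][0]+c*L[k][1]])/1e3+p[:2]-m for k in L for m in M[k]]).ravel()
best=min((least_squares(f,[.54,-.16,a]) for a in np.arange(0,6.3,.7)),key=lambda r:r.cost)
p=best.x;print(p,np.degrees(p[2])%360);print((best.fun*1e3).round(1).reshape(-1,2))
c,s=np.cos(p[2]),np.sin(p[2])
for k in L: print(k,(np.array([[c,-s],[s,c]])@L[k]/1e3+p[:2]).round(4))
R=Ro.from_euler('xyz',monitor.get_state()['tcp_rot'],degrees=True).as_matrix();print(R.round(3))
E
```

```text
[ 0.55065596 -0.16299368  5.14333485] 294.69137981370307
[[ 2.3  1.5]
 [ 5.6 -4.9]
 [ 2.7  3. ]
 [-6.7  1. ]
 [-1.  -1.9]
 [-2.9  1.2]]
cl [ 0.6336 -0.2118]
op [ 0.4567 -0.1094]
pu [ 0.5711 -0.0567]
la [ 0.5302 -0.2693]
[[-0.    -0.948  0.317]
 [ 0.     0.317  0.948]
 [-1.     0.     0.   ]]
```

The top view shows the panel centred near (378,220), with the clipped pin at (404,180), pull pin at (329,208), opposite pin at (354,265) and last pin at (431,229). The mug is right of it, the brush below and the jar to its left. The scene view agrees: the clipped corner is at (175,320). Next I'll refine the pin positions from their dark blobs.

```bash
cat >> h.py <<'E'
from scipy.optimize import least_squares
L={'cl':(79,55),'op':(-88,-63),'pu':(-88,63),'la':(88,-63)}
def place(p):
    c,s=np.cos(p[2]),np.sin(p[2]); return {k:np.array([[c,-s],[s,c]])@L[k]/1e3+p[:2] for k in L}
def px(c,X):
    v=np.array(c['R'])@X+c['t']; return np.array([c['fx']*v[0]/v[2]+c['cx'],c['fy']*v[1]/v[2]+c['cy']])
def blobs(c,P,z=.033,r=9):
    g=c['frame'].max(2).astype(float); out={}
    yy,xx=np.mgrid[:420,:560]
    for k in P:
        q=px(c,[*P[k],z])
        for i in range(3):
            w=((xx-q[0])**2+(yy-q[1])**2<r*r)*np.clip(90-g,0,None)
            if w.sum()<100: q=None;break
            q=np.array([(w*xx).sum(),(w*yy).sum()])/w.sum()
        if q is not None: out[k]=ray(c,q,z)[:2]
    return out
def fit(Ms,p0):
    f=lambda p:np.concatenate([place(p)[k]-m[k] for m in Ms for k in m])
    r=least_squares(f,p0); return r.x,(r.fun*1e3).round(1).reshape(-1,2)
E
python3 - <<'E'
from h import *
p=np.array([.5507,-.163,5.1433]);Ms=[]
for n in ['top','scene']:
    b=blobs(optics.camera(n),place(p));Ms.append(b);print(n,fit([b],p))
p,r=fit(Ms,p);print(p,r);P=place(p)
D=np.array([[-.948,.317],[.317,.948]]);cur=monitor.get_state()['eef_pos'][:2]
for k in P: print(k,P[k].round(4),'tool yz mm',(D@(P[k]-cur)*1e3).round(1)); cur=P[k]
E
```

```text
top (array([ 0.55223261, -0.16353421,  5.15178085]), array([[ 0.3, -0. ],
       [-0.5,  0.3],
       [ 0.2,  0.3],
       [-0. , -0.6]]))
scene (array([ 0.55205013, -0.16503071,  5.15339948]), array([[ 0.3, -0.1],
       [ 0.2, -0. ],
       [-0.2,  0.2],
       [-0.2, -0.1]]))
[ 0.55214138 -0.16428245  5.15259151] [[ 0.3 -0.7]
 [-0.7 -0.5]
 [ 0.1 -0.4]
 [-0.  -1.3]
 [ 0.3  0.6]
 [ 0.3  0.8]
 [-0.1  1. ]
 [-0.2  0.7]]
cl [ 0.6356 -0.2123] tool yz mm [-669.8 -599.6]
op [ 0.4576 -0.1115] tool yz mm [200.6  39.2]
pu [ 0.5716 -0.0578] tool yz mm [-91.  87.]
la [ 0.5326 -0.2707] tool yz mm [ -30.5 -214.2]
```

>>> play_rows(
  deltas=[
    [0,0,0,0,-33,-30,0],
    [0,0,0,0,-33,-30,0],
    [0,0,0,0,-33,-30,0],
    [0,0,0,0,-33,-30,0],
    [0,0,0,0,-33,-30,0],
    [0,0,0,0,-33,-30,0],
    [0,0,0,0,-33,-30,0],
    [0,0,0,0,-33,-30,0],
    [0,0,0,0,-33,-30,0],
    [0,0,0,0,-33,-30,0],
  ],
)

```text
t: 2.0
eef_pos: [0.4087, 0.1782, 0.3043]
tcp_rot: [-51.7, 89.9, 19.8]
contact_force: [0.9, 1.1, 0.6]
width: 0.0001
```

>>> play_rows(
  deltas=[
    [0,0,0,0,-34,-30,0],
    [0,0,0,0,-34,-30,0],
    [0,0,0,10,-34,-30,0],
    [0,0,0,20,-34,-30,0],
    [0,0,0,20,-34,-30,0],
    [0,0,0,20,-34,-30,0],
    [0,0,0,20,-34,-30,0],
    [0,0,0,20,-34,-30,0],
    [0,0,0,20,-34,-30,0],
    [0,0,0,0,-34,-29,0],
  ],
)

```text
t: 3.0
eef_pos: [0.6344, -0.2127, 0.1695]
tcp_rot: [85.4, 89.7, 156.8]
contact_force: [-0.1, 1.5, -0.0]
width: 0.0003
```

>>> play_rows(
  deltas=[
    [0,0,0,15,-1,0,0],
    [0,0,0,15,0,0,0],
    [0,0,0,10,0,0,0],
    [0,0,0,5,0,0,0],
    [0,0,0,5,0,0,0],
    [0,0,0,0,0,0,0],
    [0,0,0,0,0,0,0],
    [0,0,0,0,0,0,0],
    [0,0,0,0,0,0,0],
    [0,0,0,0,0,0,0],
  ],
)

```text
t: 4.0
eef_pos: [0.6368, -0.212, 0.1243]
tcp_rot: [-94.5, 90.0, -23.0]
contact_force: [0.0, 0.9, 0.4]
width: -0.0001
```

```bash
python3 - <<'E'
from h import *
s=monitor.get_state();print(s['eef_pos'],s['tcp_rot'],s['contact_force'])
a=optics.camera('scene')['frame'][:,:,::-1];w=optics.camera('wrist')['frame'][:,:,::-1]
a=cv2.resize(a[200:350,80:280],(560,420),interpolation=2)
cv2.imwrite('pics/w1.png',cv2.resize(np.hstack([a,w]),(800,300)))
E
```

```text
[ 0.63683896 -0.21198714  0.12433563] [-94.45562952  89.96120586 -22.95456244] [0.04436444 0.87068302 0.4461203 ]
```

View pics/w1.png

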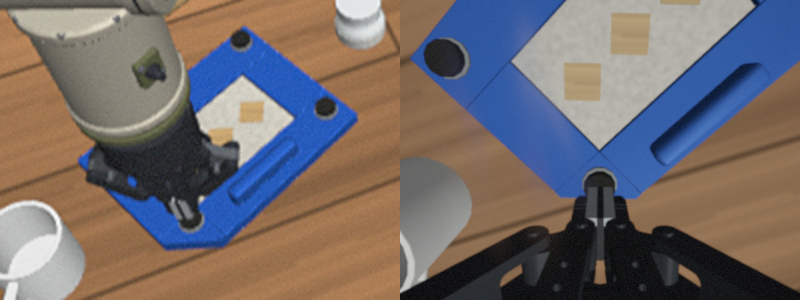

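The fingertips are just above the clipped pin, at (190,217) in the left half and (600,182) in the right half. I'll press down slowly.

>>> play_rows(
  deltas=[
    [0,0,0,4,1,0,0],
    [0,0,0,4,0,0,0],
    [0,0,0,4,0,0,0],
    [0,0,0,2,0,0,0],
    [0,0,0,2,0,0,0],
    [0,0,0,2,0,0,0],
    [0,0,0,2,0,0,0],
    [0,0,0,2,0,0,0],
    [0,0,0,0,0,0,0],
    [0,0,0,0,0,0,0],
  ],
)

```text
t: 5.1
eef_pos: [0.6358, -0.2116, 0.1019]
tcp_rot: [-95.6, 90.0, -24.1]
contact_force: [-1.3, 0.7, 1.1]
width: -0.0002
```

>>> play_rows(
  deltas=[
    [0,0,0,1,0,0,0],
    [0,0,0,1,0,0,0],
    [0,0,0,1,0,0,0],
    [0,0,0,1,0,0,0],
    [0,0,0,1,0,0,0],
    [0,0,0,0,0,0,0],
    [0,0,0,0,0,0,0],
    [0,0,0,0,0,0,0],
    [0,0,0,0,0,0,0],
    [0,0,0,0,0,0,0],
  ],
)

```text
t: 6.1
eef_pos: [0.6358, -0.2116, 0.0971]
tcp_rot: [-92.4, 90.0, -20.9]
contact_force: [-1.4, 0.4, 4.7]
width: -0.0
```

>>> play_rows(
  deltas=[
    [0,0,0,1,0,0,0],
    [0,0,0,1,0,0,0],
    [0,0,0,1,0,0,0],
    [0,0,0,0,0,0,0],
    [0,0,0,0,0,0,0],
    [0,0,0,0,0,0,0],
    [0,0,0,0,0,0,0],
    [0,0,0,0,0,0,0],
    [0,0,0,0,0,0,0],
    [0,0,0,0,0,0,0],
  ],
)

```text
t: 7.1
eef_pos: [0.6359, -0.2116, 0.0947]
tcp_rot: [-98.9, 90.0, -27.4]
contact_force: [-3.8, 0.9, 10.3]
width: -0.0001
```

The force rose 5.6 N over 2.4 mm, which matches the rubber's stiffness, so the clipped pin is home. I'll lift and go to the opposite pin.

>>> play_rows(
  deltas=[
    [0,0,0,-15,0,0,0],
    [0,0,0,-17,0,0,0],
    [0,0,0,0,20,4,0],
    [0,0,0,0,40,8,0],
    [0,0,0,0,40,8,0],
    [0,0,0,0,40,8,0],
    [0,0,0,0,40,8,0],
    [0,0,0,0,21,2,0],
    [0,0,0,0,0,0,0],
    [0,0,0,0,0,0,0],
  ],
)

```text
t: 8.1
eef_pos: [0.4578, -0.112, 0.1271]
tcp_rot: [-92.4, 89.9, -20.9]
contact_force: [0.2, -0.2, 0.3]
width: 0.0001
```

>>> play_rows(
  deltas=[
    [0,0,0,0,0,0,0],
    [0,0,0,0,0,0,0],
    [0,0,0,0,0,0,0],
    [0,0,0,0,0,0,0],
    [0,0,0,0,0,0,0],
    [0,0,0,0,0,0,0],
    [0,0,0,0,0,0,0],
    [0,0,0,0,0,0,0],
    [0,0,0,0,0,0,0],
    [0,0,0,0,0,0,0],
  ],
)

```text
t: 9.1
eef_pos: [0.4571, -0.1118, 0.1259]
tcp_rot: [-95.6, 90.0, -24.1]
contact_force: [0.4, -0.2, -0.5]
width: -0.0001
```

```bash
python3 - <<'E'
from h import *
s=monitor.get_state();print(s['eef_pos'],s['contact_force'])
a=optics.camera('scene')
p=np.array([.55214,-.16428,5.15259]);P=place(p)
for z in (.033,.025): 
  b=blobs(a,{'cl':P['cl'],'pu':P['pu'],'la':P['la']},z);print(z,{k:((b[k]-P[k])*1e3).round(1) for k in b})
cv2.imwrite('pics/s2.png',cv2.resize(a['frame'][190:340,90:290,::-1],(800,600),interpolation=2))
E
```

```text
[ 0.45712068 -0.11178434  0.12589746] [ 0.37866933 -0.16758341 -0.52707862]
0.033 {'cl': array([ 4.6, -0. ]), 'pu': array([ 0.1, -1. ]), 'la': array([ 0.2, -0.7])}
0.025 {'cl': array([ 0.3, -0.6]), 'pu': array([-4.9,  0.1]), 'la': array([-5.2, -1.8])}
```

View pics/s2.png

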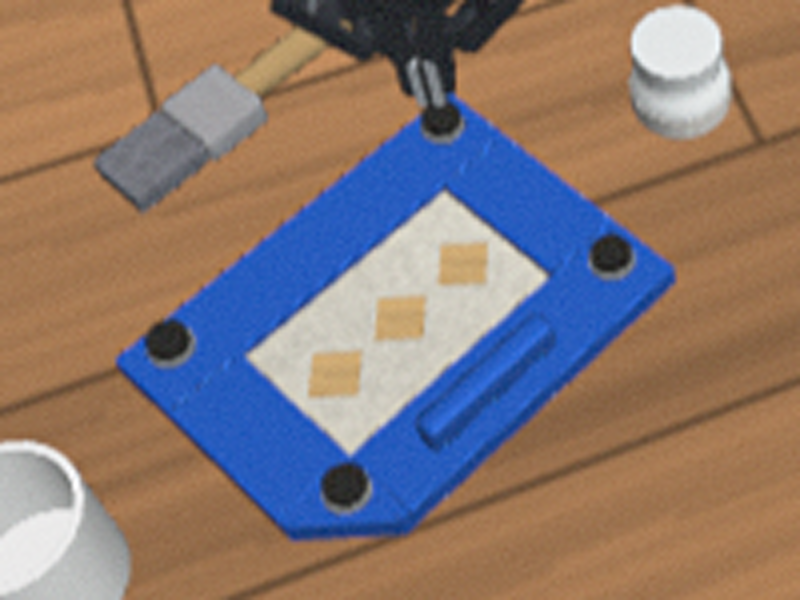

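The picture shows the panel unmoved, with the clipped pin at (345,485) about 9 mm lower. The fingertips are above the opposite pin at (440,120), so I'll press it.

>>> play_rows(
  deltas=[
    [0,0,0,6,0,0,0],
    [0,0,0,6,0,0,0],
    [0,0,0,3,0,0,0],
    [0,0,0,2,0,0,0],
    [0,0,0,2,0,0,0],
    [0,0,0,2,0,0,0],
    [0,0,0,2,0,0,0],
    [0,0,0,2,0,0,0],
    [0,0,0,1,0,0,0],
    [0,0,0,1,0,0,0],
  ],
)

```text
t: 10.15
eef_pos: [0.4572, -0.1118, 0.0989]
tcp_rot: [-83.9, 90.0, -12.4]
contact_force: [-1.7, 0.1, 2.6]
width: -0.0001
```

>>> play_rows(
  deltas=[
    [0,0,0,1,0,0,0],
    [0,0,0,1,0,0,0],
    [0,0,0,1,0,0,0],
    [0,0,0,1,0,0,0],
    [0,0,0,0,0,0,0],
    [0,0,0,0,0,0,0],
    [0,0,0,0,0,0,0],
    [0,0,0,0,0,0,0],
    [0,0,0,0,0,0,0],
    [0,0,0,0,0,0,0],
  ],
)

```text
t: 11.15
eef_pos: [0.4572, -0.1118, 0.0954]
tcp_rot: [-120.0, 90.0, -48.5]
contact_force: [-4.0, 0.7, 8.2]
width: -0.0001
```

That gives 8.2 N at 4.6 mm of head compression, so the opposite pin is home. Next is the pull-side pin.

>>> play_rows(
  deltas=[
    [0,0,0,-15,0,0,0],
    [0,0,0,-16,0,0,0],
    [0,0,0,0,-15,-15,0],
    [0,0,0,0,-25,-24,0],
    [0,0,0,0,-25,-24,0],
    [0,0,0,0,-20,-19,0],
    [0,0,0,0,-6,-5,0],
    [0,0,0,0,0,0,0],
    [0,0,0,0,0,0,0],
    [0,0,0,0,0,0,0],
  ],
)

```text
t: 12.15
eef_pos: [0.5153, -0.222, 0.1255]
tcp_rot: [69.8, 89.9, 141.4]
contact_force: [-0.4, 0.6, 0.7]
width: -0.0001
```

I had the sign of the z shift wrong on that move. The arm only moved sideways with the fingertips 52 mm up and touched nothing. I'll correct it with z +174.

>>> play_rows(
  deltas=[
    [0,0,0,0,0,15,0],
    [0,0,0,0,0,30,0],
    [0,0,0,0,0,35,0],
    [0,0,0,0,0,35,0],
    [0,0,0,0,0,35,0],
    [0,0,0,0,0,18,0],
    [0,0,0,0,0,6,0],
    [0,0,0,0,0,0,0],
    [0,0,0,0,0,0,0],
    [0,0,0,0,0,0,0],
  ],
)

```text
t: 13.15
eef_pos: [0.5707, -0.059, 0.1259]
tcp_rot: [156.5, 90.0, -132.0]
contact_force: [0.7, 0.2, -0.7]
width: -0.0004
```

>>> play_rows(
  deltas=[
    [0,0,0,6,0,1,0],
    [0,0,0,6,0,0,0],
    [0,0,0,3,0,0,0],
    [0,0,0,2,0,0,0],
    [0,0,0,2,0,0,0],
    [0,0,0,2,0,0,0],
    [0,0,0,2,0,0,0],
    [0,0,0,2,0,0,0],
    [0,0,0,1,0,0,0],
    [0,0,0,1,0,0,0],
  ],
)

```text
t: 14.15
eef_pos: [0.5714, -0.0572, 0.0989]
tcp_rot: [-106.7, 90.0, -35.1]
contact_force: [-1.4, -0.7, 1.7]
width: -0.0001
```

>>> play_rows(
  deltas=[
    [0,0,0,1,0,0,0],
    [0,0,0,1,0,0,0],
    [0,0,0,1,0,0,0],
    [0,0,0,1,0,0,0],
    [0,0,0,0,0,0,0],
    [0,0,0,0,0,0,0],
    [0,0,0,0,0,0,0],
    [0,0,0,0,0,0,0],
    [0,0,0,0,0,0,0],
    [0,0,0,0,0,0,0],
  ],
)

```text
t: 15.15
eef_pos: [0.5715, -0.0573, 0.0955]
tcp_rot: [-102.0, 90.0, -30.5]
contact_force: [-4.3, -1.0, 7.8]
width: -0.0001
```

The pull-side pin is home. Now I'll lift and move to the last pin (y -31, z -214).

>>> play_rows(
  deltas=[
    [0,0,0,-15,0,0,0],
    [0,0,0,-16,0,0,0],
    [0,0,0,0,-3,-20,0],
    [0,0,0,0,-6,-40,0],
    [0,0,0,0,-6,-45,0],
    [0,0,0,0,-6,-45,0],
    [0,0,0,0,-6,-40,0],
    [0,0,0,0,-4,-24,0],
    [0,0,0,0,0,0,0],
    [0,0,0,0,0,0,0],
  ],
)

```text
t: 16.15
eef_pos: [0.5331, -0.2705, 0.1269]
tcp_rot: [-81.0, 89.9, -9.6]
contact_force: [0.1, 0.7, 0.1]
width: -0.0002
```

>>> play_rows(
  deltas=[
    [0,0,0,0,0,0,0],
    [0,0,0,0,0,0,0],
    [0,0,0,0,0,0,0],
    [0,0,0,0,0,0,0],
    [0,0,0,0,0,0,0],
    [0,0,0,0,0,0,0],
    [0,0,0,0,0,0,0],
    [0,0,0,0,0,0,0],
    [0,0,0,0,0,0,0],
    [0,0,0,0,0,0,0],
  ],
)

```text
t: 17.15
eef_pos: [0.5328, -0.27, 0.1259]
tcp_rot: [83.3, 90.0, 154.8]
contact_force: [-0.7, -0.0, 0.4]
width: 0.0002
```

```bash
python3 - <<'E'
from h import *
a=optics.camera('scene')
P=place(np.array([.55214,-.16428,5.15259]))
for z in (.033,.025): 
  b=blobs(a,P,z);print(z,{k:((b[k]-P[k])*1e3).round(1) for k in b})
E
```

```text
0.033 {'cl': array([4.5, 0.1]), 'op': array([ 7. , -1.3]), 'pu': array([ 5.4, -1.9]), 'la': array([-3.4, -0.1])}
0.025 {'cl': array([ 0.2, -0.5]), 'op': array([ 0.9, -0.8]), 'pu': array([ 0.5, -0.9]), 'la': array([-8.6, -1.2])}
```

The cl, op and pu blobs now fit the lowered height to within 1.3 mm. The la blob is partly hidden by the fingers. I'll press the last pin.

>>> play_rows(
  deltas=[
    [0,0,0,6,0,0,0],
    [0,0,0,6,0,0,0],
    [0,0,0,3,0,0,0],
    [0,0,0,2,0,0,0],
    [0,0,0,2,0,0,0],
    [0,0,0,2,0,0,0],
    [0,0,0,2,0,0,0],
    [0,0,0,2,0,0,0],
    [0,0,0,1,0,0,0],
    [0,0,0,1,0,0,0],
  ],
)

```text
t: 18.2
eef_pos: [0.5329, -0.27, 0.0989]
tcp_rot: [-97.5, 90.0, -26.0]
contact_force: [-0.8, 1.3, 1.8]
width: -0.0
```

>>> play_rows(
  deltas=[
    [0,0,0,1,0,0,0],
    [0,0,0,1,0,0,0],
    [0,0,0,1,0,0,0],
    [0,0,0,1,0,0,0],
    [0,0,0,0,0,0,0],
    [0,0,0,0,0,0,0],
    [0,0,0,0,0,0,0],
    [0,0,0,0,0,0,0],
    [0,0,0,0,0,0,0],
    [0,0,0,0,0,0,0],
  ],
)

```text
t: 19.2
eef_pos: [0.533, -0.27, 0.0955]
tcp_rot: [-105.1, 90.0, -33.6]
contact_force: [-3.5, 0.9, 8.2]
width: -0.0003
```

>>> play_rows(
  deltas=[
    [0,0,0,-15,0,0,0],
    [0,0,0,-30,0,0,0],
    [0,0,0,-30,0,0,0],
    [0,0,0,-40,0,0,0],
    [0,0,0,-40,0,0,0],
    [0,0,0,-20,0,0,0],
    [0,0,0,0,30,20,0],
    [0,0,0,0,30,20,0],
    [0,0,0,0,0,0,0],
    [0,0,0,0,0,0,0],
  ],
)

```text
t: 20.2
eef_pos: [0.4885, -0.2127, 0.2707]
tcp_rot: [-106.8, 89.9, -35.3]
contact_force: [0.6, -0.1, -0.4]
width: 0.0004
```

```bash
python3 - <<'E'
from h import *
a=optics.camera('scene')
P=place(np.array([.55214,-.16428,5.15259]))
for z in (.033,.025): 
  b=blobs(a,P,z);print(z,{k:((b[k]-P[k])*1e3).round(1) for k in b})
for th in ['mug','tub','scrub']:
  print(th,[np.round(r['location'],1) for r in finder.place_of(th,'scene')[:1]])
cv2.imwrite('pics/s3.png',a['frame'][:,:,::-1])
E
```

```text
0.033 {'cl': array([4.6, 0. ]), 'op': array([ 7.1, -1.3]), 'pu': array([ 5.4, -1.9]), 'la': array([6. , 0.7])}
0.025 {'cl': array([ 0.3, -0.5]), 'op': array([ 1. , -0.8]), 'pu': array([ 0.5, -0.9]), 'la': array([ 0.7, -0.5])}
mug [array([101.8, 336.5])]
tub [array([261.8, 215.2])]
scrub [array([148.9, 212.8])]
```

View pics/s3.png

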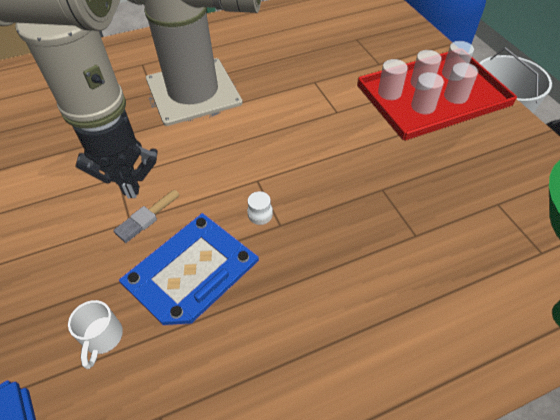

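The picture shows all four pins down, at (200,222), (243,256), (133,278) and (176,311). The panel, mug, jar and brush are where they were, and the arm is clear.

```bash
python3 -c "from rig import ctrl; print(ctrl.hand_in())"
```

```text
the job is handed in; nothing more can be done
None
```

I pressed all four pins home with closed fingertips, in the order clipped, opposite, pull side, last, and handed the job in at about 20 s of the 51 s allowed. The hand-in gives no verdict, so these are my own checks:

- **Forces:** each press ended with about 8–10 N on the pin. That matches the rubber head being compressed against a flange already down on the frame, and is well under the 35 N limit.
- **Pin positions:** in the scene camera, all four pins sit where fully pressed ones should, to within about 1.3 mm.
- **Panel and bystanders:** the drawer front has not visibly moved, and the mug, jar and brush look where they were. The network's jar point shifted 7 pixels between looks, but the picture shows the jar in place, so I took that as detection noise.
- **One slip:** I sent one sideways move with the wrong sign on the way to the pull-side pin. The fingertips were about 52 mm up and touched nothing, and I corrected it before pressing.

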